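# Press the corner post into the tray corner and hold it

### The job

Take the small bamboo corner post off the turntable and stand it upright, flat on the floor of the bamboo tray, in the corner where the tray's two rails meet, with the long side of its foot along the long rail. Press it snugly against both rails at the same time so that its adhesive pads take, firmly but without ramming it (about 5 to 10 N on each rail), and finish while still gripping and pressing it there: do not let go. Leave the three food tubs and the upside-down glass where they are.

Things in the scene. Friction and masses are not known exactly. Their poses are not given: they have to be found in the camera images.
- post: Loose bamboo corner post, about 85 g, upright on the turntable, the one thing there that is not a round tub. Foot 60 mm (x) by 46 mm (y), 26 mm high; on its middle a square stem 30 x 30 mm, parallel to the foot, up to 86 mm above the underside. Origin: centre of the underside, z up. Grip it by the stem above the foot, where fingers clear the rails. Its adhesive is imagined: nothing sticks.
- turntable: Round white turntable, 270 mm across, flat top 26 mm above the shelf, origin under its centre at shelf level. It turns about its centre but stiffly (0.25 N m). It carries the post and the three tubs, each about 85 mm from its centre and a quarter turn apart.
- tray: Fixed bamboo tray, screwed to the shelf: panel 220 mm (x) by 170 mm (y), 10 mm thick, origin at the centre of its underside, on the shelf. Two rails stand on the panel, 12 mm thick and 22 mm high (tops 32 mm above the shelf); the other two sides are open. Panel and rails are lacquered and slippery (friction about 0.15).
- long_rail: The tray's long rail, fixed and rigid, 220 mm along the tray's x, on the tray's +y edge; origin at the centre of its underside. Its inner face, which looks to the tray's -y, is 73 mm from the tray's origin.
- short_rail: The tray's short rail, fixed and rigid, 158 mm along the tray's y, on the tray's +x edge; origin at the centre of its underside. Its inner face, which looks to the tray's -x, is 98 mm from the tray's origin.
- corner (a point): The inside corner, where the inner faces of the two rails meet the top of the tray's panel (10 mm above the shelf); axes as the tray's. The post fully home has its origin at x = -30, y = -23, z = 0 mm from here and its x axis along the tray's x, either way round.
- tub_red: Closed round food tub, red, 72 mm across and 60 mm high, 120 g, loose on the turntable, opposite or beside the post; origin at the centre of its underside. Bystander.
- tub_yellow: The same tub in yellow. Bystander.
- tub_orange: The same tub in orange. Bystander.
- glass_cup: Small glass upside down on the shelf, 66 mm across at the bottom, 54 mm at the top, 75 mm high, 130 g; origin at the centre of its underside. Bystander.
There are look-alikes about, which are no part of the job. What is shaped like the post but blue or green is not meant.

How it is judged (in metres and radians):
At the end, for the whole second after the job is handed in: The post stands upright (within 0.08 rad) on the tray floor (underside within 4 mm of it), its foot's long side along the long rail (within 0.08 rad), home in the corner within about 4 mm, touching each rail with more than 1.5 N, at rest and still gripped by the fingers, through the last second (contact force between post and long_rail above 1.5 N and contact force between post and short_rail above 1.5 N and contact force between the fingers and post above 2 N and x of post in the frame of corner between -0.034 and -0.025 m and y of post in the frame of corner between -0.027 and -0.018 m and z of post in the frame of corner below 0.004 m and angle between the x axis of post and the x axis of tray, either way round below 0.08 rad and angle between post's own z axis and vertical below 0.08 rad and linear speed of post below 0.02 m/s); the arm keeps its last pose, push and grip.
It fails at once if the post is rammed into a rail (over 40 N) (contact force between post and long_rail above 40 N or contact force between post and short_rail above 40 N).
It fails at once if a tub is shifted by more than 30 mm or tipped (distance of any of tub_red, tub_yellow, tub_orange from where it was at the start of the episode above 0.03 m or angle between any of tub_red, tub_yellow, tub_orange's own z axis and vertical above 0.4 rad).
It fails at once if the glass is shifted by more than 20 mm or tipped (distance of glass_cup from where it was at the start of the episode above 0.02 m or angle between glass_cup's own z axis and vertical above 0.3 rad).
It also fails if it takes over 64 s, if anything falls off the work surface, if the arm or the gripper's body presses on something with over 40 N, if the wrist force passes 120 N, or if a joint passes its speed limit or range.

### The arm

A 6-joint arm with a two-finger parallel gripper is mounted at the origin on the work surface. World frame = base frame: x ahead of the robot, y to its left, z up, the work surface at z = 0. Lengths are in mm, angles in rad, forces in N, time in s.
With the tool pointing down it reaches from about 325 to 750 mm from the base axis. Payload 7.6 kg.
Tool frame: the origin (TCP) lies at the very end of the fingers, on their centre line; the grasp point (between the pads) lies 19 mm behind it; z points along the fingers, y is the line along which they close (so a half turn about z gives the same grasp; the last joint's range is limited). The gripper opens to 85 mm and grips with 20 to 120 N. Pads are 22 mm wide; open, the fingers measure 114 mm over their backs; the gripper's body (76 mm by 85 mm) begins 54 mm behind the grasp point. The pads swing forward as they close: fully open they stand 13 mm farther back than shut.
Start: joints at [-1.28, 0.052, 1.401, -0, 1.689, -0.07], TCP at [185.362, -491.209, 231.323] pointing down, gripper open.
Joint ranges: [-2.9, 2.9], [-0.91, 2.17], [0.12, 2.37], [-1.06, 4.2], [0.26, 2.73], [-2.93, 2.93]. Speed limits (rad/s): [2.57, 2.57, 3.01, 3.14, 3.14, 3.14].

### API

Orientations are given as a rotation vector (axis times angle).
In Python, from rig import * gives the robot as it stands. The module is installed in compiled form; this text tells all that it offers.
- The arm moves only by the tool send_rows, never from a script. Its argument "plan" is one flat list of numbers, 7 for each row, row after row: the turn, a rotation vector about the world's x, y, z in degrees, then the shift along the world's x, y, z in m, then the closure, from 0 (fully open) to 1 (shut). In form: [rx, ry, rz, dx, dy, dz, hand, rx, ry, rz, dx, dy, dz, hand, ...]. A call has 1 to 20 rows; each row is the pose to reach, as a shift and turn from the pose commanded when the call began; what a row does not reach only later rows make up. A row lasts 1/12 s, in which the tool goes at most 41.7 mm and 7.16 degrees, less where a joint would pass 70% of its speed; a pose out of reach is approached as far as the arm can. A call with a gripper value outside its range is refused whole. The fingers move at their own pace and stop on an object; "force" is the grip in N (left out, the last holds). Time passes only in rows, so rows that repeat a pose let the fingers close. It gives the time, the measured TCP pose, the force, the opening and the grip force at its end, in the units of the state.
- observe(): the state, without advancing time (a new reading comes with each control period).
- camera(name): name is "scene" or "side" or "wrist"; returns the picture (420x560x3 uint8, red, green, blue); there is no depth.
- camera_params(name): a dict with "K" (3x3 intrinsics, pixels), "xyz" and "orientation" of the camera in the world; the wrist camera has in their place "tool_from_camera" (4x4, takes a point from camera to tool coordinates, whose origin is the TCP and whose axes are the flange's). Camera axes: x right, y down, z forward; pixel columns grow to the right and rows downward; lengths in mm; the calibration is good to about 2 mm. A picture is of the moment at which its call begins: read the wrist's pose just before it. camera_params takes no time and is no camera call.
- hand_in(): hands the job in; it is judged then, once.
The state is a dict: "clock": time; "joint_pos": joint angles; "qvel": joint speeds; "joint_efforts": joint torques, N m; "eef_pos": TCP position; "orientation": TCP orientation; "ft_force": force on the tool from outside, world axes, zero at the start; "ft_torque": the same for the moment, N m; "grip_width": opening from 0.0 (shut) to 1.0 (fully open); "finger_force": force on a finger pad.
Only numpy, scipy, OpenCV 4.12 (cv2) and the standard library are available. Lean on these libraries where they do the work, as an engineer would, in place of code of your own. Each camera call takes 0.05 s, during which the arm holds its last target. There are 200 camera calls.

## Working session

There is one attempt and no reset: what is moved stays moved. The work goes in short steps, Python scripts to look and compute and a tool call to move; the robot and the scene stay as the last step left them, time stands still between calls to the robot, and variables do not carry over. Pictures are saved under pics/ and viewed, at most 10 in all, crops included, and the job is handed in when it is done.

Besides the shell and the picture viewer there is one more tool, called after "Call:" by a JSON object that holds its "api" and its "payload". send_rows: Moves the arm, as the interface text tells. Its arguments: {"type":"object","properties":{"plan":{"type":"array"},"force":{"type":"number"}},"required":["plan"]}

```bash
mkdir -p pics; python3 - <<'E'
from rig import *
import cv2
for n in("scene","side"):
    cv2.imwrite(f"pics/{n}0.png",cv2.resize(camera(n)[:,:,::-1],(784,588),interpolation=cv2.INTER_CUBIC)); print(n,camera_params(n))
print(observe()); print(camera_params("wrist"))
E
```

```text
scene {'K': array([[441.88549484,   0.        , 286.42556267],
       [  0.        , 441.88549484, 211.64269713],
       [  0.        ,   0.        ,   1.        ]]), 'xyz': array([1069.45064959,  238.03853841, 1103.98551047]), 'orientation': array([-1.57345417, -2.28602888,  0.64410515])}
side {'K': array([[452.35836792,   0.        , 277.48230123],
       [  0.        , 452.35836792, 220.76353812],
       [  0.        ,   0.        ,   1.        ]]), 'xyz': array([ 43.25991341, 736.54797643, 670.06004839]), 'orientation': array([-0.69506835,  2.5112776 , -1.2805946 ])}
{'clock': 0.1, 'joint_pos': array([-1.28030293e+00,  5.27891534e-02,  1.40161189e+00,  3.02678485e-05,
        1.68862167e+00, -7.03318402e-02]), 'qvel': array([ 0.00081463, -0.00126656, -0.00070967, -0.00093314, -0.00048904,
        0.00191189]), 'joint_efforts': array([ 2.11991646e-04, -3.82581139e+01, -3.60984099e+01, -7.11096095e-05,
        4.82541800e-03,  4.98912459e-05]), 'eef_pos': array([ 185.28563252, -490.92865792,  230.55431775]), 'orientation': array([-3.08920120e+00, -5.63463103e-01,  1.99753782e-04]), 'ft_force': array([-0.27749182, -0.50295422,  1.06804391]), 'ft_torque': array([ 0.02215091, -0.06970419,  0.00920093]), 'finger_force': 0.0, 'grip_width': 1.0004950863514597}
{'K': array([[291.37847752,   0.        , 279.75759699],
       [  0.        , 291.37847752, 210.20294475],
       [  0.        ,   0.        ,   1.        ]]), 'tool_from_camera': array([[ 4.15135340e-04, -9.53276419e-01, -3.02099149e-01,
         7.69782529e+01],
       [ 9.99998547e-01, -1.03688187e-04,  1.70135613e-03,
         6.57441906e-02],
       [-1.65318680e-03, -3.02099417e-01,  9.53274991e-01,
        -1.41885402e+02],
       [ 0.00000000e+00,  0.00000000e+00,  0.00000000e+00,
         1.00000000e+00]])}
```

View pics/scene0.png

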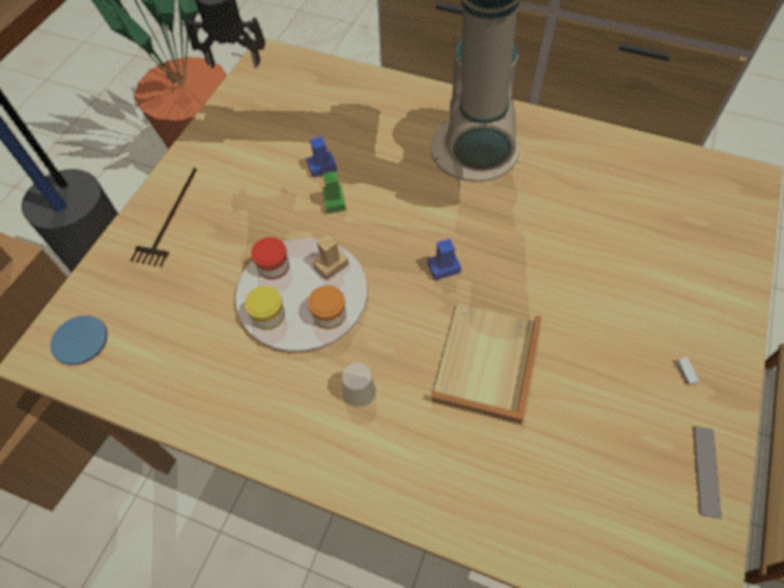

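View pics/side0.png

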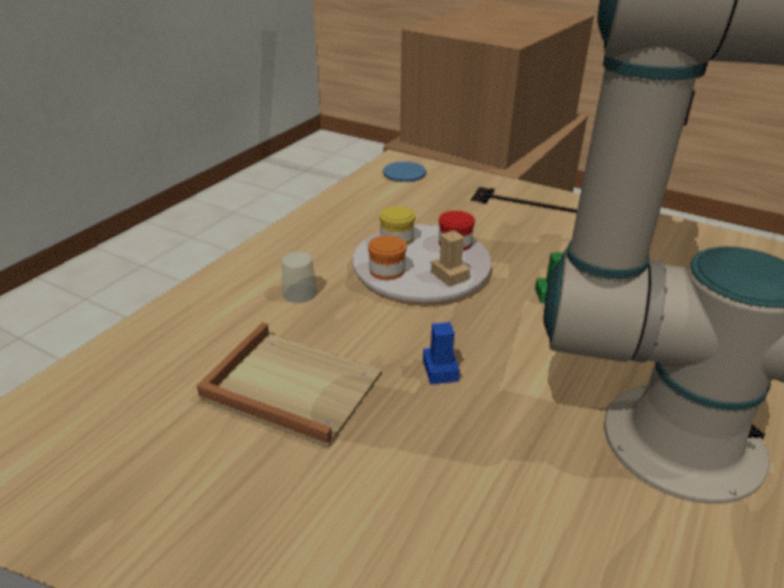

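The scene picture shows the post at (328,256), the turntable centred at (302,293), and the tray with its rail corner at about (523,415). The glass is at (358,385). A blue decoy stands at (445,260). Next I'll turn these into positions.

```bash
cat > h.py <<'E'
from rig import *
import numpy as np, cv2
from scipy.spatial.transform import Rotation as R
def pix(p,n,z,s=1.4,wp=None):
    c=camera_params(n); p=np.atleast_2d(p)/s
    if n=="wrist":
        o=wp; M=R.from_rotvec(o[1]).as_matrix(); T=c["tool_from_camera"]; C=M@T[:3,:3]; t=M@T[:3,3]+o[0]
    else: C=R.from_rotvec(c["orientation"]).as_matrix(); t=c["xyz"]
    d=np.c_[p,np.ones(len(p))]@np.linalg.inv(c["K"]).T@C.T
    return (t+d*((z-t[2])/d[:,2])[:,None]).round(1)
E
python3 - <<'E'
from h import *
print("table c",pix([[302,292]],"scene",26), pix([[422,262]],"side",26))
print("rails z32: far right top, corner outer, left bottom",pix([[540,317],[523,413],[433,396]],"scene",32))
print(" side: ",pix([[266,326],[201,386],[330,432]],"side",32))
print("panel far-left",pix([[457,305]],"scene",10))
print("stem top",pix([[327,240]],"scene",112),pix([[452,236]],"side",112))
print("foot top corners z52",pix([[313,265],[331,250],[348,260],[328,273]],"scene",52))
print("foot corners side z52",pix([[432,262],[450,277],[469,268]],"side",52))
print("glass top",pix([[357,370]],"scene",75),"tubs r y o",pix([[269,249],[264,300],[327,300]],"scene",86))
print("blue",pix([[445,246]],"scene",86))
im=camera("scene")[:,:,::-1]
a=cv2.resize(im[150:220,200:270],(390,390),interpolation=cv2.INTER_CUBIC)
b=cv2.resize(im[215:305,305:395],(390,390),interpolation=cv2.INTER_CUBIC)
cv2.imwrite("pics/c.png",np.hstack([a,b]))
E
```

```text
table c [[ 533.1 -201.3   26. ]] [[ 518.5 -191.1   26. ]]
rails z32: far right top, corner outer, left bottom [[422.  267.3  32. ]
 [626.3 288.8  32. ]
 [653.4 125.6  32. ]]
 side:  [[639.2 127.1  32. ]
 [627.5 288.4  32. ]
 [413.5 265.2  32. ]]
panel far-left [[441.2 102.7  10. ]]
stem top [[ 449.3 -172.6  112. ]] [[ 451.  -172.3  112. ]]
foot top corners z52 [[ 479.5 -197.9   52. ]
 [ 432.2 -178.9   52. ]
 [ 442.8 -135.6   52. ]
 [ 486.5 -160.9   52. ]]
foot corners side z52 [[ 483.5 -163.3   52. ]
 [ 432.4 -134.9   52. ]
 [ 416.1 -179.9   52. ]]
glass top [[671.8 -15.4  75. ]] tubs r y o [[ 494.7 -283.8   86. ]
 [ 605.  -237.4   86. ]
 [ 562.2 -124.1   86. ]]
blue [[362.9  46.   86. ]]
```

View pics/c.png

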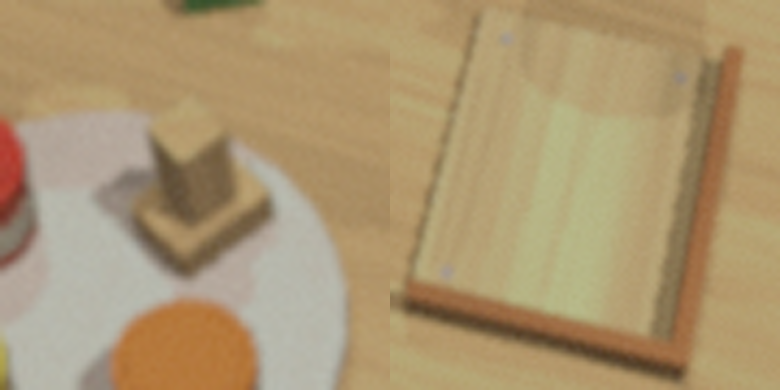

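The crop shows the post's foot corners at left, bottom and right, with its long side running up to the right. Both cameras agree:
- **Post:** at (450,-172), yaw about -29°.
- **Tray:** yaw about 6.3°, with the inside corner at about (616,275).

I'll move to a hover above the post and look with the wrist camera.

Call:
{"api": "send_rows", "payload": {"plan": [0, 0, 7, 0.03, 0.036, 0, 0, 0, 0, 14, 0.06, 0.07, -0.01, 0, 0, 0, 40, 0.265, 0.319, -0.05, 0, 0, 0, 40, 0.265, 0.319, -0.05, 0, 0, 0, 40, 0.265, 0.319, -0.05, 0, 0, 0, 40, 0.265, 0.319, -0.05, 0, 0, 0, 40, 0.265, 0.319, -0.05, 0, 0, 0, 40, 0.265, 0.319, -0.05, 0, 0, 0, 40, 0.265, 0.319, -0.05, 0, 0, 0, 40, 0.265, 0.319, -0.05, 0, 0, 0, 40, 0.265, 0.319, -0.05, 0, 0, 0, 40, 0.265, 0.319, -0.05, 0, 0, 0, 40, 0.265, 0.319, -0.05, 0, 0, 0, 40, 0.265, 0.319, -0.05, 0, 0, 0, 40, 0.265, 0.319, -0.05, 0]}}

```text
clock: 1.4
eef_pos: [449.8, -173.4, 181.6]
orientation: [2.713, 1.583, 0.0]
ft_force: [0.2, -0.1, 1.0]
grip_width: 0.998
finger_force: 0.0
```

```bash
python3 - <<'E'
from h import *
o=observe(); np.save("w1.npy",[o["eef_pos"],o["orientation"]])
cv2.imwrite("pics/w1.png",cv2.resize(camera("wrist")[:,:,::-1],(784,588),interpolation=cv2.INTER_CUBIC)); print(o["eef_pos"],o["orientation"],o["joint_pos"],o["ft_force"])
E
```

```text
[ 449.80669321 -173.39552165  181.55380882] [2.71272791e+00 1.58347309e+00 1.42991200e-04] [-4.44424518e-01 -4.98352125e-02  1.60194182e+00 -2.22716151e-04
  1.58899745e+00  6.96421533e-02] [ 0.24335341 -0.06334589  1.03106508]
```

View pics/w1.png

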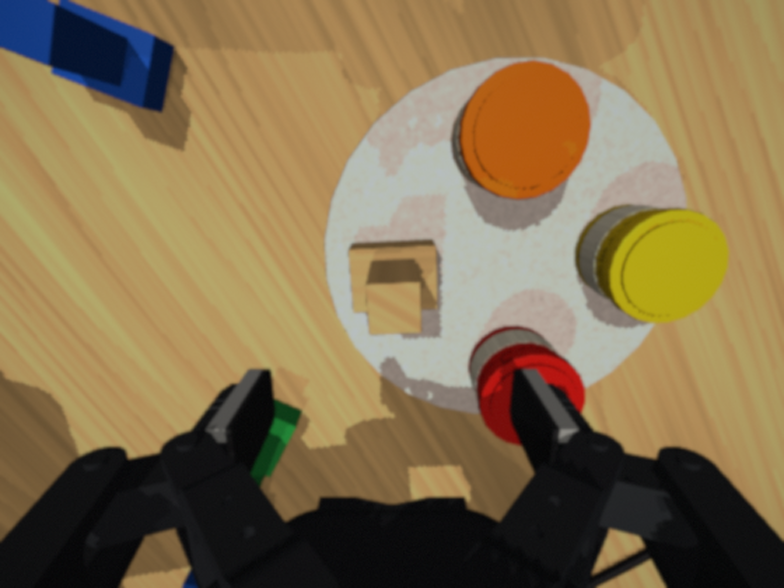

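The wrist view shows the stem top with corners at (366,284), (419,282), (421,332) and (369,334). The foot top's back edge runs (350,245)–(436,241). The post is turned about 2–3° from the image axes.

```bash
python3 - <<'E'
from h import *
w=np.load("w1.npy")
t=pix([[366,284],[419,282],[421,332],[369,334]],"wrist",112,wp=w); print(t,t.mean(0))
f=pix([[350,245],[436,241]],"wrist",52,wp=w);print(f)
for a in(t[1]-t[0],t[2]-t[3],f[1]-f[0]): print(np.hypot(*a[:2]),np.degrees(np.arctan2(a[1],a[0])))
M=R.from_rotvec(w[1]).as_matrix(); print(np.degrees(np.arctan2(M[1,1],M[0,1])))
E
```

```text
[[ 445.6 -153.1  112. ]
 [ 471.  -166.2  112. ]
 [ 458.2 -192.4  112. ]
 [ 432.2 -179.1  112. ]] [ 451.75 -172.7   112.  ]
[[ 438.2 -137.6   52. ]
 [ 489.8 -163.7   52. ]]
28.57918823199845 -27.282331756633564
29.20428050817209 -27.091490691723102
57.82534046592378 -26.830922955581578
-29.454083327413517
```

Call:
{"api": "send_rows", "payload": {"plan": [0, 0, 2.4, 0.0015, 0, -0.03, 0, 0, 0, 2.4, 0.0015, 0, -0.06, 0, 0, 0, 2.4, 0.0015, 0, -0.09, 0, 0, 0, 2.4, 0.0015, 0, -0.109, 0, 0, 0, 2.4, 0.0015, 0, -0.119, 0, 0, 0, 2.4, 0.0015, 0, -0.119, 0, 0, 0, 2.4, 0.0015, 0, -0.119, 0.4, 0, 0, 2.4, 0.0015, 0, -0.119, 0.55, 0, 0, 2.4, 0.0015, 0, -0.119, 0.7, 0, 0, 2.4, 0.0015, 0, -0.119, 1, 0, 0, 2.4, 0.0015, 0, -0.119, 1, 0, 0, 2.4, 0.0015, 0, -0.119, 1, 0, 0, 2.4, 0.0015, 0, -0.119, 1, 0, 0, 2.4, 0.0015, 0, -0.119, 1, 0, 0, 2.4, 0.0015, 0, -0.119, 1, 0, 0, 2.4, 0.0015, 0, -0.119, 1], "force": 60}}

```text
clock: 2.78
eef_pos: [452.6, -172.5, 63.5]
orientation: [2.676, 1.642, 0.002]
ft_force: [-0.5, -0.4, 6.2]
grip_width: 0.344
finger_force: 59.9
```

Call:
{"api": "send_rows", "payload": {"plan": [0, 0, 0, 0, 0, 0.01, 1, 0, 0, 0, 0, 0, 0.03, 1, 0, 0, 0, 0, 0, 0.06, 1, 0, 0, 0, 0, 0, 0.09, 1, 0, 0, 6, 0.009, 0.03, 0.09, 1, 0, 0, 12, 0.018, 0.06, 0.09, 1, 0, 0, 18, 0.027, 0.09, 0.09, 1, 0, 0, 24, 0.038, 0.125, 0.09, 1, 0, 0, 30, 0.048, 0.16, 0.09, 1, 0, 0, 33.4, 0.058, 0.195, 0.09, 1, 0, 0, 33.4, 0.068, 0.23, 0.09, 1, 0, 0, 33.4, 0.079, 0.265, 0.09, 1, 0, 0, 33.4, 0.089, 0.3, 0.09, 1, 0, 0, 33.4, 0.1, 0.335, 0.09, 1, 0, 0, 33.4, 0.108, 0.365, 0.09, 1, 0, 0, 33.4, 0.115, 0.385, 0.09, 1, 0, 0, 33.4, 0.119, 0.4, 0.09, 1, 0, 0, 33.4, 0.119, 0.4, 0.09, 1, 0, 0, 33.4, 0.119, 0.4, 0.09, 1, 0, 0, 33.4, 0.119, 0.4, 0.09, 1]}}

```text
clock: 4.45
eef_pos: [570.6, 227.1, 152.3]
orientation: [-2.093, -2.343, 0.001]
ft_force: [-0.8, -0.7, -1.5]
grip_width: 0.344
finger_force: 59.4
```

```bash
python3 - <<'E'
from h import *
o=observe(); np.save("w2.npy",[o["eef_pos"],o["orientation"]])
cv2.imwrite("pics/w2.png",cv2.resize(camera("wrist")[:,:,::-1],(784,588),interpolation=cv2.INTER_CUBIC)); print(o["eef_pos"],o["orientation"],o["joint_pos"],o["ft_force"],o["ft_torque"])
E
```

```text
[570.64117143 227.14755731 152.34249544] [-2.09282498e+00 -2.34298177e+00  9.82409120e-04] [ 3.18849542e-01  3.38280637e-01  1.23323629e+00 -2.95299867e-04
  1.57062739e+00  2.06179261e-01] [-0.7550289  -0.65887945 -1.50504715] [0.00177258 0.04334955 0.0166319 ]
```

View pics/w2.png

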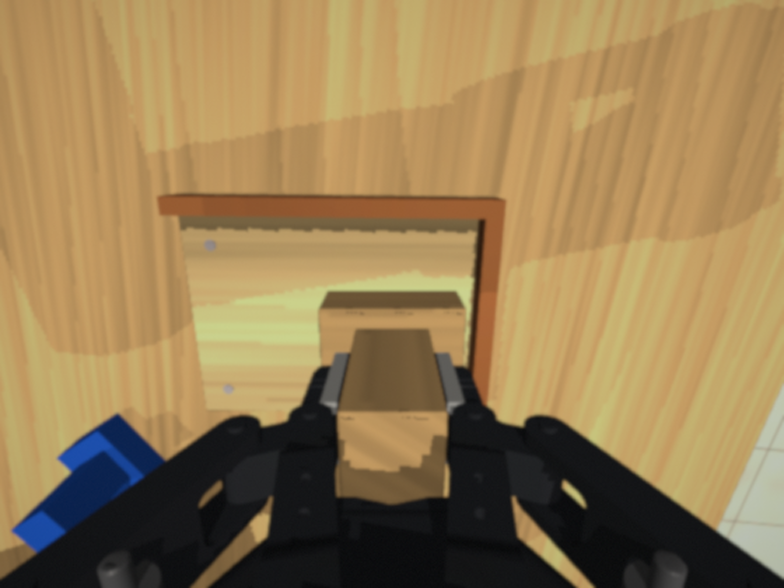

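The post is held squarely, with its foot's top back edge at (320,308)–(466,308). The long rail's inner top edge runs (178,215)–(483,219). The short rail's inner top edge runs (483,219)–(471,400), so I'll compute the offsets.

```bash
python3 - <<'E'
from h import *
w=np.load("w2.npy")
t=pix([[178,215],[483,219],[474,370],[503,200],[160,196]],"wrist",32,wp=w); print(t)
# foot: underside ~36.5 below TCP -> top z
zt=152.3-36.5+26
f=pix([[320,308],[466,308]],"wrist",zt,wp=w);print(f,f.mean(0))
ang=lambda a:np.degrees(np.arctan2(a[1],a[0]))
print(ang(t[1]-t[0]),ang(t[1]-t[2])-90,ang(t[3]-t[4]),np.hypot(*(t[3]-t[4])[:2]))
M=R.from_rotvec(w[1]).as_matrix(); print("tool",ang(M[:,1]),"foot",ang(f[1]-f[0]),M[:,2])
a=np.radians(6.3); ex=np.array([np.cos(a),np.sin(a)]); ey=np.array([-ex[1],ex[0]])
c=t[1][:2]; fc=f.mean(0)[:2]-23*ey; print("home by wrist",c-30*ex-23*ey,"foot centre",fc,w[0])
E
```

```text
[[430.3 257.9  32. ]
 [623.3 277.3  32. ]
 [636.3 170.7  32. ]
 [633.7 290.4  32. ]
 [419.7 268.6  32. ]]
[[539.6 246.7 141.8]
 [597.1 253.2 141.8]] [568.35 249.95 141.8 ]
5.739984629490703 6.952957468173921 5.816607966117224 215.10750800471848
tool 6.455533588793408 foot 6.449534703842278 [-4.31295723e-04 -4.53350342e-04 -9.99999804e-01]
home by wrist [596.00506049 251.14686869] foot centre [570.87388916 227.08889802] [570.64117143 227.14755731 152.34249544]
```

Call:
{"api": "send_rows", "payload": {"plan": [0, 0, -0.3, 0, 0, -0.03, 1, 0, 0, -0.3, 0, 0, -0.06, 1, 0, 0, -0.3, 0, 0, -0.085, 1, 0, 0, -0.3, 0, 0, -0.097, 1, 0, 0, -0.3, 0, 0, -0.1, 1, 0, 0, -0.3, 0, 0, -0.101, 1, 0, 0, -0.3, 0, 0, -0.102, 1, 0, 0, -0.3, 0, 0, -0.102, 1]}}

```text
clock: 5.17
eef_pos: [571.9, 228.0, 52.4]
orientation: [2.098, 2.336, 0.005]
ft_force: [0.0, -0.5, -0.6]
grip_width: 0.345
finger_force: 59.5
```

Call:
{"api": "send_rows", "payload": {"plan": [0, 0, 0, 0, 0, -0.001, 1, 0, 0, 0, 0, 0, -0.002, 1, 0, 0, 0, 0, 0, -0.002, 1]}}

```text
clock: 5.42
eef_pos: [571.0, 227.9, 48.7]
orientation: [2.098, 2.338, 0.001]
ft_force: [0.2, -0.0, -1.4]
grip_width: 0.344
finger_force: 59.5
```

Call:
{"api": "send_rows", "payload": {"plan": [0, 0, 0, 0, 0, -0.0005, 1, 0, 0, 0, 0, 0, -0.001, 1, 0, 0, 0, 0, 0, -0.001, 1, 0, 0, 0, 0, 0, -0.001, 1]}}

```text
clock: 5.75
eef_pos: [571.0, 227.9, 47.6]
orientation: [2.098, 2.338, 0.001]
ft_force: [-0.9, -0.1, 2.0]
grip_width: 0.348
finger_force: 59.6
```

Call:
{"api": "send_rows", "payload": {"plan": [0, 0, 0, 0, 0, -0.0005, 1, 0, 0, 0, 0, 0, -0.001, 1, 0, 0, 0, 0, 0, -0.001, 1, 0, 0, 0, 0, 0, -0.001, 1]}}

```text
clock: 6.08
eef_pos: [571.3, 228.0, 47.6]
orientation: [2.098, 2.337, 0.002]
ft_force: [-0.5, -0.7, 5.6]
grip_width: 0.347
finger_force: 60.3
```

Call:
{"api": "send_rows", "payload": {"plan": [0, 0, 0, 0.002, 0.0025, 0.0008, 1, 0, 0, 0, 0.0055, 0.007, 0.0008, 1, 0, 0, 0, 0.009, 0.011, 0.0008, 1, 0, 0, 0, 0.012, 0.0148, 0.0008, 1, 0, 0, 0, 0.0133, 0.0165, 0.0008, 1, 0, 0, 0, 0.0133, 0.0165, 0.0008, 1]}}

```text
clock: 6.58
eef_pos: [584.9, 245.1, 47.6]
orientation: [2.098, 2.338, 0.002]
ft_force: [1.9, 1.0, 4.5]
grip_width: 0.34
finger_force: 60.2
```

Call:
{"api": "send_rows", "payload": {"plan": [0, 0, 0, -0.0001, 0.001, 0, 1, 0, 0, 0, -0.0002, 0.002, 0, 1, 0, 0, 0, -0.0003, 0.003, 0, 1, 0, 0, 0, -0.0003, 0.003, 0, 1]}}

```text
clock: 6.92
eef_pos: [584.3, 247.5, 47.6]
orientation: [2.098, 2.337, 0.001]
ft_force: [0.5, -1.5, 4.6]
grip_width: 0.343
finger_force: 60.2
```

Call:
{"api": "send_rows", "payload": {"plan": [0, 0, 0, -0.0001, 0.001, 0, 1, 0, 0, 0, -0.0002, 0.002, 0, 1, 0, 0, 0, -0.0002, 0.002, 0, 1]}}

```text
clock: 7.17
eef_pos: [584.1, 249.4, 47.6]
orientation: [2.098, 2.337, 0.001]
ft_force: [-0.1, -0.2, 4.7]
grip_width: 0.341
finger_force: 60.2
```

Call:
{"api": "send_rows", "payload": {"plan": [0, 0, 0, -0.0001, 0.001, 0, 1, 0, 0, 0, -0.0002, 0.002, 0, 1, 0, 0, 0, -0.0002, 0.002, 0, 1]}}

```text
clock: 7.42
eef_pos: [583.9, 251.3, 47.6]
orientation: [2.098, 2.337, 0.001]
ft_force: [0.5, -0.4, 4.7]
grip_width: 0.341
finger_force: 60.2
```

Call:
{"api": "send_rows", "payload": {"plan": [0, 0, 0, 0.001, 0.0001, 0, 1, 0, 0, 0, 0.002, 0.0002, 0, 1, 0, 0, 0, 0.003, 0.0003, 0, 1, 0, 0, 0, 0.003, 0.0003, 0, 1]}}

```text
clock: 7.75
eef_pos: [586.8, 251.6, 47.6]
orientation: [2.098, 2.337, 0.001]
ft_force: [-0.8, -1.8, 5.9]
grip_width: 0.341
finger_force: 60.3
```

Call:
{"api": "send_rows", "payload": {"plan": [0, 0, 0, 0.001, 0.0001, 0, 1, 0, 0, 0, 0.002, 0.0002, 0, 1, 0, 0, 0, 0.002, 0.0002, 0, 1]}}

```text
clock: 8.0
eef_pos: [588.7, 251.8, 47.6]
orientation: [2.098, 2.337, 0.001]
ft_force: [-1.4, -1.3, 6.0]
grip_width: 0.342
finger_force: 60.3
```

Call:
{"api": "send_rows", "payload": {"plan": [0, 0, 0, -0.0001, 0.001, 0, 1, 0, 0, 0, -0.0002, 0.002, 0, 1, 0, 0, 0, -0.0002, 0.002, 0, 1]}}

```text
clock: 8.25
eef_pos: [588.7, 252.1, 47.7]
orientation: [2.098, 2.335, -0.003]
ft_force: [-2.3, -7.8, 8.0]
grip_width: 0.343
finger_force: 60.4
```

Call:
{"api": "send_rows", "payload": {"plan": [0, 0, 0, 0.001, 0.0001, 0, 1, 0, 0, 0, 0.002, 0.0002, 0, 1, 0, 0, 0, 0.002, 0.0002, 0, 1]}}

```text
clock: 8.5
eef_pos: [590.6, 252.3, 47.6]
orientation: [2.099, 2.335, -0.004]
ft_force: [-2.0, -8.0, 8.9]
grip_width: 0.349
finger_force: 60.5
```

Call:
{"api": "send_rows", "payload": {"plan": [0, 0, 0, 0.001, 0.0001, 0, 1, 0, 0, 0, 0.002, 0.0002, 0, 1, 0, 0, 0, 0.002, 0.0002, 0, 1]}}

```text
clock: 8.75
eef_pos: [592.6, 252.5, 47.7]
orientation: [2.099, 2.335, -0.004]
ft_force: [-2.8, -7.3, 8.2]
grip_width: 0.34
finger_force: 60.5
```

Call:
{"api": "send_rows", "payload": {"plan": [0, 0, 0, 0.001, 0.0001, 0, 1, 0, 0, 0, 0.002, 0.0002, 0, 1, 0, 0, 0, 0.002, 0.0002, 0, 1]}}

```text
clock: 9.0
eef_pos: [594.6, 252.7, 47.6]
orientation: [2.099, 2.335, -0.004]
ft_force: [-2.6, -8.1, 7.0]
grip_width: 0.347
finger_force: 60.5
```

Call:
{"api": "send_rows", "payload": {"plan": [0, 0, 0, 0.001, 0.0001, 0, 1, 0, 0, 0, 0.002, 0.0002, 0, 1, 0, 0, 0, 0.002, 0.0002, 0, 1]}}

```text
clock: 9.25
eef_pos: [596.6, 252.9, 47.6]
orientation: [2.099, 2.335, -0.004]
ft_force: [-3.1, -7.5, 7.8]
grip_width: 0.346
finger_force: 60.5
```

Call:
{"api": "send_rows", "payload": {"plan": [0, 0, 0, 0.001, 0.0001, 0, 1, 0, 0, 0, 0.002, 0.0002, 0, 1, 0, 0, 0, 0.002, 0.0002, 0, 1]}}

```text
clock: 9.5
eef_pos: [597.5, 253.0, 47.7]
orientation: [2.1, 2.336, -0.007]
ft_force: [-8.4, -9.3, 11.8]
grip_width: 0.342
finger_force: 61.0
```

Call:
{"api": "send_rows", "payload": {"plan": [0, 0, 0, 0.0003, 0, 0, 1, 0, 0, 0, 0.0003, 0, 0, 1, 0, 0, 0, 0.0003, 0, 0, 1, 0, 0, 0, 0.0003, 0, 0, 1, 0, 0, 0, 0.0003, 0, 0, 1, 0, 0, 0, 0.0003, 0, 0, 1, 0, 0, 0, 0.0003, 0, 0, 1, 0, 0, 0, 0.0003, 0, 0, 1]}}

```text
clock: 10.17
eef_pos: [597.6, 253.0, 47.7]
orientation: [-2.1, -2.336, 0.008]
ft_force: [-9.8, -10.5, 12.9]
grip_width: 0.34
finger_force: 61.1
```

```bash
python3 - <<'E'
from h import *
o=observe(); np.save("w3.npy",[o["eef_pos"],o["orientation"]])
w=camera("wrist")[90:330,80:400,::-1]; s=camera("scene")[:,:,::-1][215:305,305:395]
cv2.imwrite("pics/w3.png",np.hstack([cv2.resize(w,(480,360),interpolation=cv2.INTER_CUBIC),cv2.resize(s,(360,360)[:2],interpolation=cv2.INTER_CUBIC)])[:,:800])
M=R.from_rotvec(o["orientation"]).as_matrix()
print(np.degrees(np.arctan2(M[1,1],M[0,1])),M[:,2],o["ft_force"],np.abs(o["qvel"]).max())
E
```

```text
6.098717616960805 [-0.00356592 -0.00367382 -0.99998689] [ -9.76141927 -10.53586736  12.92553214] 0.0019138394342211353
```

View pics/w3.png

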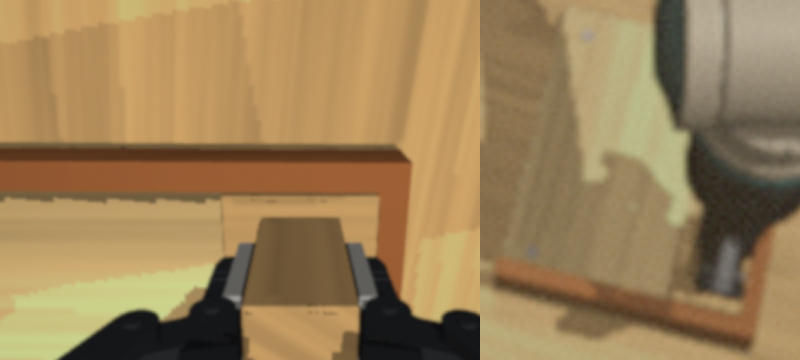

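The wrist crop shows the foot flush with the long rail (top edge at y≈195) and with the short rail (x≈380), square in the corner. It is still gripped, and the forces are steady.

```bash
python3 -c "
from rig import *
print(hand_in())"
```

```text
the job is handed in; nothing more can be done
None
```

The post is standing in the tray corner with its long side along the long rail, still gripped and pressed against both rails at an estimated 6–9 N each. I handed the job in; no verdict was shown.

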